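# Square a bottle carrier up on a filling-machine pallet

## Task

Square up the long white bottle carrier on the black pallet: push it in near its two ends, where the two finger gaps in the front bar let you at it, until its whole back face is pressed flush along the rear rail. Then slide it along the rail until its end is pressed against the raised aluminium end stop, still flush with the rail, and let go of it. Feel for each contact and make it definite with a steady push of 12 to 16 N held for a moment, never pressing the carrier on the rail or the stop with more than 18 N; do not lift it, keep its bottles standing and leave the other things alone.

Things in the scene. Friction and masses are not known exactly. Their poses are not given: they have to be found in the camera images.
- pallet: Fixed black plate 240 (x) by 450 mm (y), its top 20 mm above the table; origin on the table under its centre, x towards the rail, y along it. A grey front bar (pallet x -72 to -56 mm, 18 mm high above the plate) is split in three, leaving two open finger gaps 88 mm wide, centred at pallet y = +100 and -100 mm; its 112 mm middle piece bars pushing at the carrier's middle at first.
- rail: Rigid bright aluminium rear rail on the pallet, 400 mm long (y), 20 mm deep, 18 mm high above the plate. Origin: middle of its front face (the face the carrier goes against), at the level of the plate's top. The carrier lies on its -x side.
- end_stop: Rigid bright aluminium block on the plate at one end of the rail, +y or -y (it varies): 70 (x) by 20 (y) by 18 mm high. Origin: centre of its underside, on the plate's top; axes as the rail's. Its face towards the carrier is 10 mm from the origin along y. At the other end of the rail lies only a flat grey cover plate, 3 mm thick.
- carrier: Loose white plastic block 90 (x) by 300 (y) by 26 mm high, 0.5 to 0.9 kg with its bottles, sliding on the plate with 2.5 to 6.5 N of friction (more if one bears down on it). Origin: centre of its underside; x points at the rail, y along its length. It starts skewed, 25 to 55 mm short of the stop. Six bottles stand loose in its pockets, tops 60 mm above its underside.
- carrier_back_left (a point): Point on the back (rail-side) bottom edge region of the carrier at its +y end: carrier x = +45, y = +150, z = 9 mm. Flush means its x in the rail's frame is 0.
- carrier_back_right (a point): The same at the -y end: carrier x = +45, y = -150, z = 9 mm.
- bottle1: Empty clear bottle standing loose in the carrier, 26 mm diameter, 50 mm tall, in a pocket 16 mm deep with 2 mm play; origin at the centre of its underside, z up (carrier y = -115 mm).
- bottle2: Empty clear bottle standing loose in the carrier, 26 mm diameter, 50 mm tall, in a pocket 16 mm deep with 2 mm play; origin at the centre of its underside, z up (carrier y = -69 mm).
- bottle3: Empty clear bottle standing loose in the carrier, 26 mm diameter, 50 mm tall, in a pocket 16 mm deep with 2 mm play; origin at the centre of its underside, z up (carrier y = -23 mm).
- bottle4: Empty clear bottle standing loose in the carrier, 26 mm diameter, 50 mm tall, in a pocket 16 mm deep with 2 mm play; origin at the centre of its underside, z up (carrier y = 23 mm).
- bottle5: Empty clear bottle standing loose in the carrier, 26 mm diameter, 50 mm tall, in a pocket 16 mm deep with 2 mm play; origin at the centre of its underside, z up (carrier y = 69 mm).
- bottle6: Empty clear bottle standing loose in the carrier, 26 mm diameter, 50 mm tall, in a pocket 16 mm deep with 2 mm play; origin at the centre of its underside, z up (carrier y = 115 mm).
- sample_blue: Bystander: white bottle with a blue cap standing on the pallet behind the rail, 26 mm diameter, 52 mm tall; origin under its centre.
- sample_white: Bystander: white bottle with a grey cap on the bench to the right, 26 mm diameter, 52 mm tall; origin under its centre.
- hex_key: Bystander: small steel hex key 75 mm long, 5 mm thick, lying on the pallet in front of the middle of the front bar; origin at the underside of its long arm's middle.
- spare_valve: Bystander: spare steel filling valve 100 mm long, 24 mm thick, lying on the bench to the left; origin on its underside.
- screwdriver: Bystander: screwdriver lying on the bench to the left; origin on its underside.
- timer: Bystander: flat grey timer 70 by 120 by 22 mm lying on the bench to the right; origin under its middle.

How it is judged:
By the outcome, as a careful person would: the job done as asked, in the order asked, and still so for the second after the job is handed in, with the robot touching nothing.
It also fails if it takes over 72 s, if anything falls off the work surface, if the arm or the gripper's body presses on something with over 40 N, if the wrist force passes 120 N, or if a joint passes its speed limit or range.

## Robot

A 6-joint arm with a two-finger parallel gripper is mounted at the origin on the work surface. World frame = base frame: x ahead of the robot, y to its left, z up, the work surface at z = 0. Lengths are in m, angles in degrees, forces in N, time in s.
With the tool pointing down it reaches from about 0.375 to 0.9 m from the base axis. Payload 3.1 kg.
Tool frame: the origin (TCP) lies on the centre line of the jaws, within the pads' length; the fingertips stand 8 mm ahead of it and the grasp point (between the pads) lies 11 mm behind it; y points along the fingers, x is the direction in which the jaws open and shut, and the axes are right-handed (so a half turn about y gives the same grasp; the last joint's range is limited). The gripper opens to 87 mm and grips with 3 to 60 N. Pads are 19 mm wide; open, the fingers measure 117 mm over their backs; the gripper's body (75 mm by 190 mm) begins 51 mm behind the grasp point.
Start: joints at [62.252, 30.224, 82.088, -0, 67.689, -10.227], TCP at [0.188, 0.596, 0.231] pointing down, gripper open.
Joint ranges: [-176.69, 176.69], [-43.24, 126.21], [12.49, 139.97], [-82, 262], [0, 151.66], [-163.58, 163.58]. Speed limits (degrees/s): [159.86, 159.86, 180, 180, 180, 180].

## Interface

Orientations are given as a 3x3 rotation matrix whose columns are the frame's x, y, z axes.
In Python, from rig import read_state, imaging, job, spotter gives the robot as it stands.
- The arm moves only by the tool apply_moves, never from a script. Its argument "steps" is a list of rows, each an object of numbers: "x", "y", "z": the shift along the world's x, y, z in mm; "spin": the turn about the world's z in rad. In form: [{"x": .., "y": .., "z": .., "spin": ..}, ...]. A call has 1 to 12 rows; each row shifts and turns the pose as measured when the row begins; what a row does not reach is not made up. A row lasts 1/10 s, in which the tool goes at most 50 mm and 8.59 degrees, less where a joint would pass 70% of its speed; a pose out of reach is approached as far as the arm can. A call is refused whole if a number of a shift passes 50 or a number of a turn 0.15, either way. A call with a gripper value outside its range is refused whole. "grip" is the finger opening in mm, from 0 to 87, set as the call begins (left out, the last holds). The fingers move at their own pace and stop on an object; the grip force is fixed at half the most. Time passes only in rows, so rows that do not move let the fingers close. It gives the time, the measured TCP pose, the force and the opening at its end, in the units of the state.
- read_state(): the state, without advancing time (a new reading comes with each control period).
- imaging.capture(name): name is "scene" or "top" or "wrist"; returns the picture (420x560x3 uint8, red, green, blue); there is no depth.
- imaging.camera_params(name): a dict with "fov_y" (degrees; the focal length in pixels is half the picture's height over the tangent of half this angle, whatever the lens; pixels are square), "cx", "cy" (the principal point, pixels), "R" (3x3) and "t" (3): a world point X has camera coordinates R X + t. Camera axes: x right, y down, z forward; pixel columns grow to the right and rows downward; lengths in m; the calibration is good to about 2 mm. A picture is of the moment at which its call begins: read the wrist's pose just before it. camera_params takes no time and is no camera call; for the wrist camera it gives the pose at the moment of the call.
- job.hand_in(): hands the job in, once; it reports no verdict.
Trained networks look in the newest picture that a camera, given by its name, has taken for a name from the list of things; names that differ only in an ending like _2 or _b are one class to them, and where a whole thing is asked for, a point or a joint stands for the part that bears it (a point fixed in the world has none). Each returns a list of dicts, best first, with "score" (0 to 1); they miss things now and then, are a little off and sometimes report something else, mostly with a low value. They report only what shows in the picture. A call takes as long as a camera call.
- spotter.cut_out(name, camera): "mask" (420x560 bool, what is visible of it) and "rect" ([left, top, width, height] in pixels, round what is visible of it).
The state is a dict: "time_s": time; "joint_positions": joint angles; "qvel": joint speeds; "tau": joint torques, N m; "position": TCP position; "tcp_rot": TCP orientation; "force": force on the tool from outside, world axes, zero at the start; "moment": the same for the moment, N m; "opening": opening from 0.0 (shut) to 1.0 (fully open).
Only numpy, scipy, OpenCV 4.12 (cv2) and the standard library are available. Lean on these libraries where they do the work, as an engineer would, in place of code of your own. Each camera call takes 0.05 s, during which the arm holds its last target.

## Working session

There is one attempt and no reset: what is moved stays moved. The work goes in short steps, Python scripts to look and compute and a tool call to move; the robot and the scene stay as the last step left them, time stands still between calls to the robot, and variables do not carry over. Pictures are saved under pics/ and viewed, and the job is handed in when it is done.

Besides the shell and the picture viewer there is one more tool, called after "Emit:" as name(argument=value, ...), one argument or row to a line, values as JSON. apply_moves: Moves the arm, as the interface text tells. Its arguments: {"type":"object","properties":{"steps":{"type":"array"},"grip":{"type":"number"}},"required":["steps"]}

```bash
ls; mkdir -p pics
python3 - <<'E'
from rig import read_state, imaging, job, spotter
import cv2,numpy as np
s=read_state();print({k:np.round(v,3).tolist() for k,v in s.items()})
for c in ["scene","top"]:
    im=imaging.capture(c);cv2.imwrite(f"pics/{c}0.png",im[:,:,::-1])
    p=imaging.camera_params(c);print(c,p)
    np.save(f"pics/{c}0.npy",im)
E
```

```text
pics
{'time_s': 0.0, 'joint_positions': [62.251, 30.279, 82.157, -0.001, 67.689, -10.23], 'qvel': [-0.078, -0.014, -0.011, 0.012, 0.002, -0.024], 'tau': [-0.003, -44.005, -17.659, 0.063, 0.058, -0.0], 'position': [0.188, 0.595, 0.23], 'tcp_rot': [[0.301, -0.001, -0.954], [0.954, -0.002, 0.301], [-0.002, -1.0, 0.0]], 'force': [0.754, -0.131, 0.641], 'moment': [0.046, -0.021, -0.002], 'opening': 0.995}
scene {'fov_y': 46.60330131428977, 'cx': 276.79034615539763, 'cy': 213.6868865729688, 'R': array([[-0.83695925,  0.54726239,  0.00175692],
       [ 0.32335462,  0.49710942, -0.8051857 ],
       [-0.44152123, -0.67333952, -0.59302015]]), 't': array([ 0.43470469, -0.12299113,  1.61233409])}
top {'fov_y': 44.208757520160255, 'cx': 279.56299449443804, 'cy': 217.17291950781822, 'R': array([[-0.02480249, -0.99958717,  0.01450294],
       [-0.99447561,  0.02319032, -0.10237413],
       [ 0.10199553, -0.01696195, -0.99464024]]), 't': array([0.00634676, 0.51731268, 1.69614078])}
```

View pics/scene0.png

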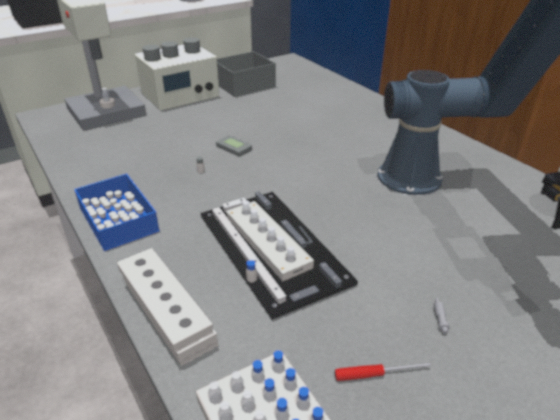

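View pics/top0.png

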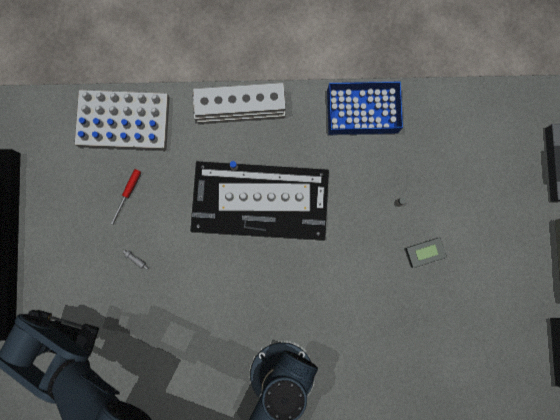

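Run:
```python
import cv2,numpy as np
im=np.load("pics/top0.npy")[150:250,180:340,::-1]
cv2.imwrite("pics/topz.png",cv2.resize(im,None,fx=5,fy=5,interpolation=cv2.INTER_CUBIC))
im=np.load("pics/scene0.npy")[180:315,190:360,::-1]
cv2.imwrite("pics/scz.png",cv2.resize(im,None,fx=4.4,fy=4.4,interpolation=cv2.INTER_CUBIC))
```

```text
(no output)
```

View pics/topz.png

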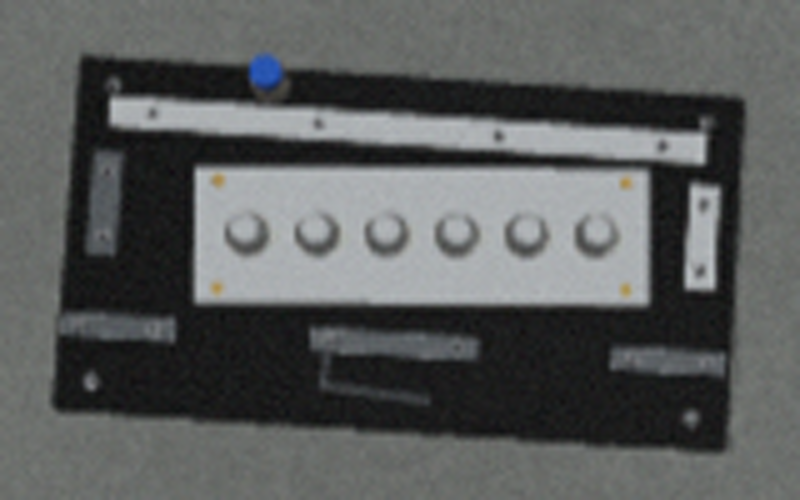

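View pics/scz.png

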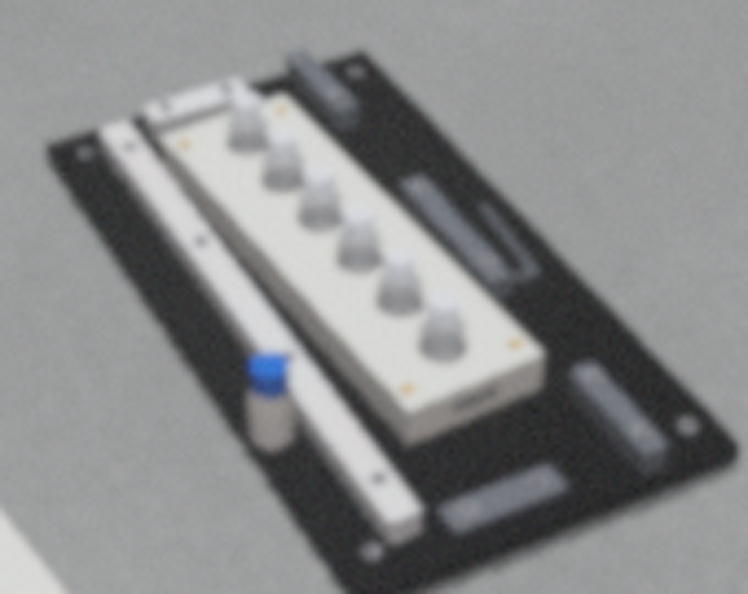

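```bash
cat > h.py <<'E'
import numpy as np,cv2
from rig import read_state, imaging, job, spotter
def back(p,uv,z):
    f=210/np.tan(np.radians(p["fov_y"]/2)); R=np.array(p["R"]);t=np.array(p["t"])
    uv=np.atleast_2d(uv).astype(float)
    d=np.c_[(uv[:,0]-p["cx"])/f,(uv[:,1]-p["cy"])/f,np.ones(len(uv))]@R
    C=-R.T@t
    return C+d*((z-C[2])/d[:,2])[:,None]
def proj(p,X):
    f=210/np.tan(np.radians(p["fov_y"]/2)); c=np.atleast_2d(X)@np.array(p["R"]).T+np.array(p["t"])
    return np.c_[f*c[:,0]/c[:,2]+p["cx"],f*c[:,1]/c[:,2]+p["cy"]]
def st():
    s=read_state();print(round(s["time_s"],2),"pos",np.round(np.array(s["position"])*1000,1),"F",np.round(s["force"],1),"ang",round(np.degrees(np.arctan2(s["tcp_rot"][1][0],s["tcp_rot"][0][0])),2),"open",round(s["opening"],2));return s
E
python3 - <<'E'
from h import *
p=imaging.camera_params("top")
def z(uv):
    uv=np.array(uv,float);return (uv+.5)/5-.5+np.array([180,150])
for n,uv,h in [("pallet",[(82,57),(743,98),(727,449),(54,410)],.02),("railfront",[(109,128),(705,164)],.038),("stop",[(690,183),(684,288)],.038),("carrier",[(194,168),(649,170),(650,304),(193,304)],.046)]:
    P=back(p,z(uv),h);print(n,np.round(P[:,:2]*1000,1).tolist())
    d=P[1]-P[0];print(np.degrees(np.arctan2(d[1],d[0])),np.linalg.norm(d))
E
```

```text
pallet [[715.0, 271.0], [677.2, -174.7], [440.0, -155.8], [476.7, 291.5]]
-94.85698860818106 0.4472517174062586
railfront [[662.7, 250.8], [629.5, -145.7]]
-94.77578022583809 0.39789920619249397
stop [[616.9, -135.3], [546.6, -129.0]]
174.91154535874375 0.07066451711982975
carrier [[633.1, 193.9], [625.0, -107.6], [535.5, -105.5], [542.4, 195.7]]
-91.53560013495459 0.30152828178670643
```

Emit:
apply_moves(
  steps=[
    {"x": 28, "y": -35, "z": 0, "spin": 0.02},
    {"x": 28, "y": -35, "z": 0, "spin": 0.02},
    {"x": 28, "y": -35, "z": 0, "spin": 0.02},
    {"x": 28, "y": -35, "z": 0, "spin": 0.02},
    {"x": 28, "y": -35, "z": 0, "spin": 0.02},
    {"x": 28, "y": -35, "z": 0, "spin": 0.02},
    {"x": 28, "y": -35, "z": 0, "spin": 0.02},
    {"x": 28, "y": -35, "z": 0, "spin": 0.02},
    {"x": 28, "y": -35, "z": 0, "spin": 0.02},
    {"x": 28, "y": -35, "z": 0, "spin": 0.02},
    {"x": 22, "y": -35, "z": 0, "spin": 0.02},
    {"x": 0, "y": 0, "z": 0, "spin": 0},
  ],
  grip=0,
)

```text
time_s: 1.3
position: [0.4965, 0.1944, 0.2256]
tcp_rot: [[0.07, -0.003, -0.998], [0.998, -0.004, 0.07], [-0.004, -1.0, 0.003]]
force: [-0.8, 0.4, 0.4]
opening: 0.035
```

Run:
```python
from h import *
s=st()
p=imaging.camera_params("wrist");im=imaging.capture("wrist");np.save("pics/w1.npy",im);np.save("pics/w1p.npy",p,allow_pickle=True)
cv2.imwrite("pics/w1.png",im[:,:,::-1]);print(p["fov_y"],-np.array(p["R"]).T@p["t"])
st()
```

```text
1.3 pos [496.5 194.4 225.6] F [-0.8  0.4  0.4] ang 85.98 open 0.03
62.876488077792956 [0.41328939 0.2013087  0.37994111]
1.35 pos [494.7 196.1 225.3] F [-0.5  0.9 -0. ] ang 86.02 open 0.01
```

View pics/w1.png

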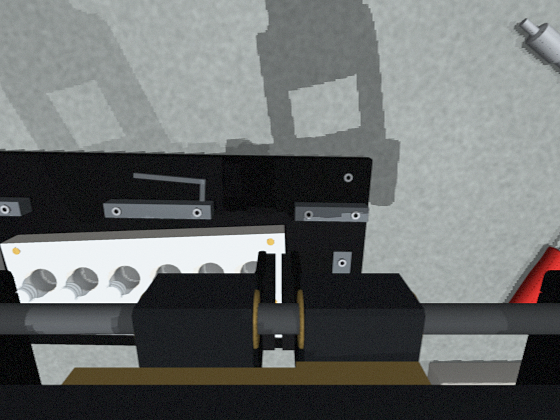

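Run:
```python
from h import *
p=np.load("pics/w1p.npy",allow_pickle=True).item()
c=np.array([577.2,58]);ex=np.array([.9964,-.0845]);ey=np.array([.0845,.9964])
for n,uv,h in [("barfronttop",[(104,203),(213,204),(295,204),(368,206)],.038),("plate corner",[(371,158),(20,151)],.02),("carrier top front",[(2,243),(285,233)],.046),("carrier bottom front",[(285,226)],.02)]:
    P=back(p,uv,h)[:,:2]*1000;print(n,np.round(P,1).tolist(),"pal",np.round(np.c_[(P-c)@ex,(P-c)@ey],1).tolist())
```

```text
barfronttop [[498.6, 12.4], [507.6, 125.3], [513.6, 210.1], [521.1, 285.5]] pal [[-74.4, -52.1], [-75.0, 61.1], [-76.2, 146.2], [-75.2, 221.9]]
plate corner [[474.4, 292.7], [441.2, -72.6]] pal [[-122.2, 225.1], [-124.5, -141.7]]
carrier top front [[532.3, -100.5], [541.9, 197.7]] pal [[-31.3, -161.7], [-47.0, 136.3]]
carrier bottom front [[543.6, 198.0]] pal [[-45.4, 136.7]]
```

Emit:
apply_moves(
  steps=[
    {"x": 12, "y": -12, "z": -20, "spin": -0.015},
    {"x": 10, "y": -11, "z": -35, "spin": 0},
    {"x": 0, "y": 0, "z": -35, "spin": 0},
    {"x": 0, "y": 0, "z": -30, "spin": 0},
    {"x": 0, "y": 0, "z": 0, "spin": 0},
    {"x": 0, "y": 0, "z": 0, "spin": 0},
  ],
)

```text
time_s: 1.95
position: [0.5132, 0.1785, 0.1029]
tcp_rot: [[0.082, -0.006, -0.997], [0.997, 0.001, 0.082], [0.0, -1.0, 0.006]]
force: [0.7, 0.0, -0.1]
opening: 0.007
```

Emit:
apply_moves(
  steps=[
    {"x": 4, "y": -5, "z": -25, "spin": 0},
    {"x": 0, "y": 0, "z": -20, "spin": 0},
    {"x": 0, "y": 0, "z": -12, "spin": 0},
    {"x": 0, "y": 0, "z": 0, "spin": 0},
    {"x": 0, "y": 0, "z": 0, "spin": 0},
  ],
)

```text
time_s: 2.45
position: [0.5207, 0.1778, 0.052]
tcp_rot: [[0.077, 0.006, -0.997], [0.997, 0.003, 0.077], [0.003, -1.0, -0.006]]
force: [0.6, 0.7, 0.2]
opening: 0.0
```

Emit:
apply_moves(
  steps=[
    {"x": -2, "y": -2, "z": -9, "spin": 0},
    {"x": 0, "y": 0, "z": -6, "spin": 0},
    {"x": 0, "y": 0, "z": 0, "spin": 0},
    {"x": 0, "y": 0, "z": 0, "spin": 0},
  ],
)

```text
time_s: 2.85
position: [0.5201, 0.1762, 0.0387]
tcp_rot: [[0.076, 0.011, -0.997], [0.997, 0.004, 0.076], [0.004, -1.0, -0.011]]
force: [0.9, 0.3, 0.1]
opening: 0.007
```

Run:
```python
from h import *
st()
im=imaging.capture("top")[150:250,180:340,::-1]
cv2.imwrite("pics/t2.png",cv2.resize(im,None,fx=5,fy=5,interpolation=cv2.INTER_CUBIC))
im=imaging.capture("scene")[180:315,190:360,::-1]
cv2.imwrite("pics/s2.png",cv2.resize(im,None,fx=4.4,fy=4.4,interpolation=cv2.INTER_CUBIC))
st()
```

```text
2.85 pos [520.1 176.2  38.7] F [0.9 0.3 0.1] ang 85.62 open 0.01
2.95 pos [520.1 176.2  38.7] F [ 0.3  0.3 -0.3] ang 85.62 open 0.01
```

View pics/s2.png

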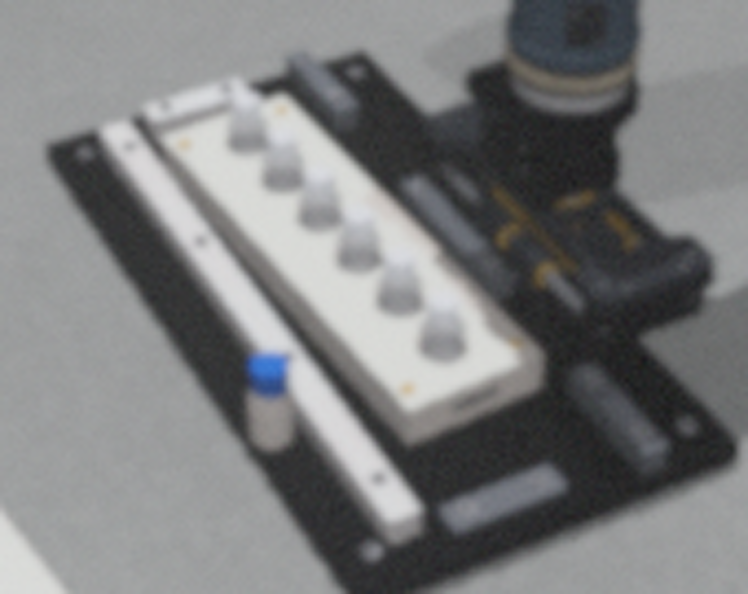

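Emit:
apply_moves(
  steps=[
    {"x": 0, "y": 0, "z": -4, "spin": 0},
    {"x": 2, "y": -0.2, "z": 0, "spin": 0},
    {"x": 2, "y": -0.2, "z": 0, "spin": 0},
    {"x": 2, "y": -0.2, "z": 0, "spin": 0},
    {"x": 2, "y": -0.2, "z": 0, "spin": 0},
    {"x": 2, "y": -0.2, "z": 0, "spin": 0},
  ],
)

```text
time_s: 3.55
position: [0.5302, 0.1752, 0.0345]
tcp_rot: [[0.077, 0.01, -0.997], [0.997, 0.004, 0.077], [0.004, -1.0, -0.009]]
force: [-3.7, 1.1, 1.6]
opening: 0.005
```

Emit:
apply_moves(
  steps=[
    {"x": 2, "y": -0.2, "z": 0, "spin": 0},
    {"x": 2, "y": -0.2, "z": 0, "spin": 0},
    {"x": 2, "y": -0.2, "z": 0, "spin": 0},
    {"x": 2, "y": -0.2, "z": 0, "spin": 0},
  ],
)

```text
time_s: 3.95
position: [0.5301, 0.1748, 0.034]
tcp_rot: [[0.076, -0.008, -0.997], [0.997, 0.003, 0.076], [0.003, -1.0, 0.008]]
force: [-4.5, 1.7, 3.9]
opening: 0.003
```

Emit:
apply_moves(
  steps=[
    {"x": 3, "y": -0.3, "z": 1, "spin": 0},
    {"x": 3, "y": -0.3, "z": 1, "spin": 0},
    {"x": 3, "y": -0.3, "z": 0.5, "spin": 0},
  ],
)

```text
time_s: 4.25
position: [0.5381, 0.1741, 0.0357]
tcp_rot: [[0.076, -0.011, -0.997], [0.997, 0.003, 0.076], [0.002, -1.0, 0.011]]
force: [-2.5, 1.4, -0.5]
opening: 0.004
```

Emit:
apply_moves(
  steps=[
    {"x": 2.5, "y": -0.2, "z": 0, "spin": 0},
    {"x": 2.5, "y": -0.2, "z": 0, "spin": 0},
    {"x": 2.5, "y": -0.2, "z": 0, "spin": 0},
    {"x": 2.5, "y": -0.2, "z": 0, "spin": 0},
  ],
)

```text
time_s: 4.65
position: [0.5459, 0.1739, 0.0357]
tcp_rot: [[0.077, -0.018, -0.997], [0.997, 0.004, 0.077], [0.003, -1.0, 0.018]]
force: [-4.3, 2.1, 0.8]
opening: 0.006
```

Emit:
apply_moves(
  steps=[
    {"x": 2.5, "y": -0.2, "z": 0.2, "spin": 0},
    {"x": 2.5, "y": -0.2, "z": 0.2, "spin": 0},
    {"x": 2.5, "y": -0.2, "z": 0.2, "spin": 0},
  ],
)

```text
time_s: 4.95
position: [0.553, 0.1734, 0.0359]
tcp_rot: [[0.078, -0.021, -0.997], [0.997, 0.004, 0.078], [0.003, -1.0, 0.021]]
force: [-9.5, 4.2, 4.4]
opening: 0.005
```

```bash
cat > snap.py <<'E'
from h import *
import sys
n=sys.argv[1]
st()
a=imaging.capture("top");b=imaging.capture("scene")
np.save(f"pics/t{n}.npy",a)
a=cv2.resize(a[150:250,180:340,::-1],None,fx=5,fy=5,interpolation=cv2.INTER_CUBIC)
b=cv2.resize(b[180:315,190:360,::-1],None,fx=4.4,fy=4.4,interpolation=cv2.INTER_CUBIC)
cv2.imwrite(f"pics/t{n}.png",a);cv2.imwrite(f"pics/s{n}.png",b)
st()
E
python3 snap.py 3
```

```text
4.95 pos [553.  173.4  35.9] F [-9.5  4.2  4.4] ang 85.54 open 0.0
5.05 pos [552.9 173.4  35.9] F [-6.5  2.6  1.7] ang 85.55 open 0.0
```

View pics/s3.png

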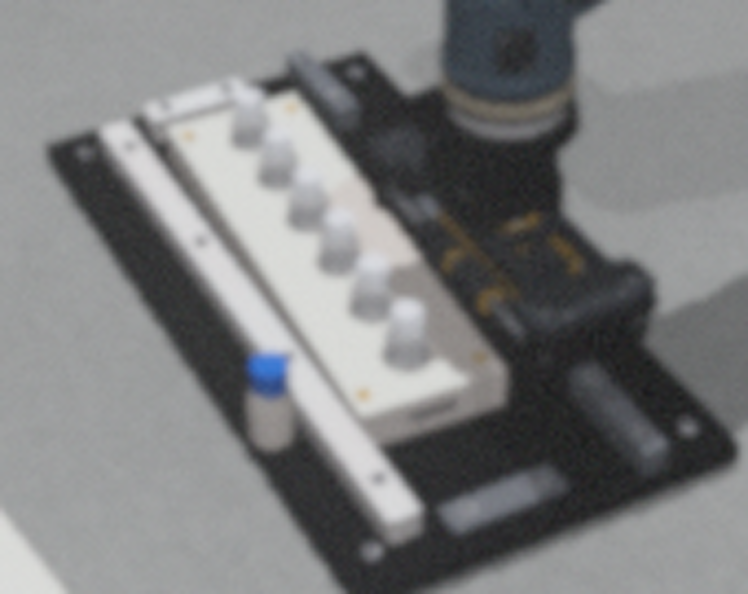

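View pics/t3.png

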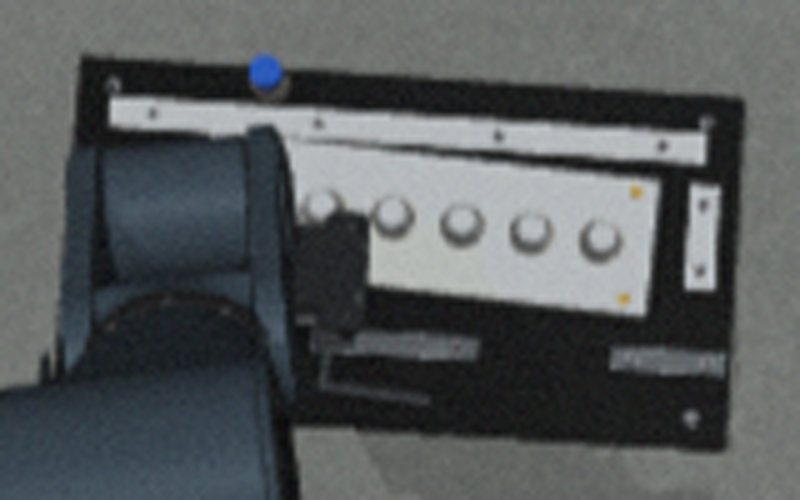

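Emit:
apply_moves(
  steps=[
    {"x": 2.5, "y": 0.4, "z": 0.5, "spin": 0},
    {"x": 2.5, "y": 0.4, "z": 0.5, "spin": 0},
  ],
)

```text
time_s: 5.25
position: [0.5528, 0.1735, 0.036]
tcp_rot: [[0.077, -0.033, -0.996], [0.997, 0.002, 0.077], [-0.0, -0.999, 0.033]]
force: [-6.1, 0.7, 1.0]
opening: 0.003
```

Emit:
apply_moves(
  steps=[
    {"x": 4, "y": 0.2, "z": 0.5, "spin": 0},
    {"x": 4, "y": 0.2, "z": 0.5, "spin": 0},
  ],
)

```text
time_s: 5.45
position: [0.5528, 0.1734, 0.0361]
tcp_rot: [[0.078, -0.051, -0.996], [0.997, 0.001, 0.078], [-0.003, -0.999, 0.051]]
force: [-9.7, 1.5, 4.3]
opening: 0.003
```

Emit:
apply_moves(
  steps=[
    {"x": 5.3, "y": 0, "z": 0, "spin": 0},
    {"x": 5.3, "y": 0, "z": 0, "spin": 0},
  ],
)

```text
time_s: 5.65
position: [0.5528, 0.1734, 0.0362]
tcp_rot: [[0.078, -0.076, -0.994], [0.997, -0.0, 0.078], [-0.006, -0.997, 0.076]]
force: [-11.3, 0.8, 9.1]
opening: 0.005
```

Emit:
apply_moves(
  steps=[
    {"x": 5.5, "y": 0, "z": 2.5, "spin": 0},
    {"x": 5.5, "y": 0, "z": 2.5, "spin": 0},
  ],
)

```text
time_s: 5.85
position: [0.5529, 0.1733, 0.0391]
tcp_rot: [[0.078, -0.101, -0.992], [0.997, -0.001, 0.079], [-0.009, -0.995, 0.1]]
force: [-8.4, 2.2, -2.8]
opening: 0.006
```

Emit:
apply_moves(
  steps=[
    {"x": -4, "y": 0.3, "z": 0, "spin": 0},
    {"x": -4, "y": 0.3, "z": 0, "spin": 0},
    {"x": -4, "y": 0.3, "z": 0, "spin": 0},
    {"x": 0, "y": 0, "z": 0, "spin": 0},
  ],
)

```text
time_s: 6.25
position: [0.5462, 0.1732, 0.0398]
tcp_rot: [[0.078, -0.088, -0.993], [0.997, -0.002, 0.079], [-0.009, -0.996, 0.088]]
force: [-0.1, 0.5, -0.8]
opening: 0.003
```

Run:
```python
from h import *
s=st();print(np.round(s["joint_positions"],1))
```

```text
6.25 pos [546.2 173.2  39.8] F [-0.1  0.5 -0.8] ang 85.51 open 0.0
[  6.2  43.5  93.6   0.6  48.  -79.7]
```

Emit:
apply_moves(
  steps=[
    {"x": -12, "y": 1, "z": 0, "spin": 0},
    {"x": -12, "y": 1, "z": 3, "spin": 0},
    {"x": 0, "y": 0, "z": 30, "spin": 0},
    {"x": 0, "y": 0, "z": 40, "spin": -0.15},
    {"x": 0, "y": -20, "z": 30, "spin": -0.15},
    {"x": -2, "y": -30, "z": 0, "spin": -0.15},
    {"x": -2, "y": -30, "z": 0, "spin": -0.15},
    {"x": -2, "y": -30, "z": 0, "spin": -0.15},
    {"x": -2, "y": -30, "z": 0, "spin": -0.15},
    {"x": -2, "y": -30, "z": 0, "spin": -0.15},
    {"x": -2, "y": -30, "z": 0, "spin": -0.15},
    {"x": 0, "y": 0, "z": 0, "spin": -0.15},
  ],
)

```text
time_s: 7.45
position: [0.5002, -0.0285, 0.15]
tcp_rot: [[0.991, -0.013, -0.131], [0.132, 0.082, 0.988], [-0.002, -0.997, 0.083]]
force: [0.3, 0.3, 1.0]
opening: 0.006
```

Emit:
apply_moves(
  steps=[
    {"x": 0, "y": 0, "z": 0, "spin": -0.15},
    {"x": 0, "y": 0, "z": 0, "spin": -0.15},
    {"x": 0, "y": 0, "z": 0, "spin": -0.15},
    {"x": 0, "y": 0, "z": 0, "spin": -0.15},
    {"x": 0, "y": 0, "z": 0, "spin": -0.15},
    {"x": 0, "y": 0, "z": 0, "spin": -0.15},
    {"x": 0, "y": 0, "z": 0, "spin": -0.15},
    {"x": 0, "y": 0, "z": 0, "spin": -0.15},
    {"x": 0, "y": 0, "z": 0, "spin": -0.15},
    {"x": 0, "y": 0, "z": 0, "spin": 0},
  ],
)

```text
time_s: 8.45
position: [0.489, -0.0259, 0.152]
tcp_rot: [[0.35, 0.075, 0.934], [-0.937, 0.033, 0.348], [-0.004, -0.997, 0.082]]
force: [0.4, 0.8, 0.2]
opening: 0.006
```

Run:
```python
from h import *
s=st();print(np.round(s["joint_positions"],1));print(np.round(s["tcp_rot"],3))
```

```text
8.45 pos [489.  -25.9 152. ] F [0.4 0.8 0.2] ang -69.51 open 0.01
[-18.1  25.7 108.7   4.7  42.2  48.1]
[[ 0.35   0.075  0.934]
 [-0.937  0.033  0.348]
 [-0.004 -0.997  0.082]]
```

Emit:
apply_moves(
  steps=[
    {"x": 5, "y": -6, "z": -10, "spin": -0.15},
    {"x": 6, "y": -6, "z": -20, "spin": -0.15},
    {"x": 5, "y": -5, "z": -20, "spin": -0.14},
    {"x": 0, "y": 0, "z": 0, "spin": 0},
    {"x": 0, "y": 0, "z": 0, "spin": 0},
  ],
)

```text
time_s: 8.95
position: [0.5033, -0.0419, 0.1027]
tcp_rot: [[-0.079, 0.084, 0.993], [-0.997, -0.004, -0.079], [-0.003, -0.996, 0.084]]
force: [0.0, 0.2, 0.7]
opening: 0.006
```

Emit:
apply_moves(
  steps=[
    {"x": 0, "y": 0, "z": -22, "spin": 0},
    {"x": 0, "y": 0, "z": -20, "spin": 0},
    {"x": 0, "y": 0, "z": -12, "spin": 0},
    {"x": 0, "y": 0, "z": -5, "spin": 0},
    {"x": 0, "y": 0, "z": 0, "spin": 0},
  ],
)

```text
time_s: 9.45
position: [0.5046, -0.0416, 0.0472]
tcp_rot: [[-0.06, 0.091, 0.994], [-0.998, -0.005, -0.06], [-0.0, -0.996, 0.091]]
force: [-0.1, -1.0, -0.4]
opening: 0.008
```

Emit:
apply_moves(
  steps=[
    {"x": 0, "y": 0, "z": -7, "spin": -0.02},
    {"x": 0, "y": 0, "z": -5, "spin": 0},
    {"x": 4, "y": -0.3, "z": 0, "spin": 0},
    {"x": 4, "y": -0.3, "z": 0, "spin": 0},
    {"x": 4, "y": -0.3, "z": 0, "spin": 0},
    {"x": 2.5, "y": -0.2, "z": 0, "spin": 0},
  ],
)

```text
time_s: 10.05
position: [0.5219, -0.0431, 0.037]
tcp_rot: [[-0.078, 0.096, 0.992], [-0.997, -0.009, -0.078], [0.001, -0.995, 0.096]]
force: [0.5, -0.3, 0.8]
opening: 0.005
```

Emit:
apply_moves(
  steps=[
    {"x": 2.5, "y": -0.2, "z": 0, "spin": 0},
    {"x": 2.5, "y": -0.2, "z": 0, "spin": 0},
    {"x": 2.5, "y": -0.2, "z": 0, "spin": 0},
  ],
)

```text
time_s: 10.35
position: [0.5228, -0.0423, 0.0363]
tcp_rot: [[-0.077, 0.08, 0.994], [-0.997, -0.005, -0.076], [-0.001, -0.997, 0.08]]
force: [-3.9, -1.7, 2.9]
opening: -0.002
```

Emit:
apply_moves(
  steps=[
    {"x": 2.5, "y": 0, "z": 0, "spin": 0},
    {"x": 2.5, "y": 0, "z": 0, "spin": 0},
  ],
)

```text
time_s: 10.55
position: [0.523, -0.0414, 0.0356]
tcp_rot: [[-0.076, 0.069, 0.995], [-0.997, -0.002, -0.076], [-0.003, -0.998, 0.069]]
force: [-6.1, -1.2, 2.3]
opening: 0.002
```

Emit:
apply_moves(
  steps=[
    {"x": 3.3, "y": 0, "z": 0.5, "spin": 0},
    {"x": 3, "y": 0, "z": 0.5, "spin": 0},
  ],
)

```text
time_s: 10.75
position: [0.5255, -0.041, 0.0357]
tcp_rot: [[-0.075, 0.061, 0.995], [-0.997, -0.001, -0.075], [-0.004, -0.998, 0.061]]
force: [-3.0, -2.0, -1.3]
opening: 0.008
```

Emit:
apply_moves(
  steps=[
    {"x": 3, "y": -0.3, "z": 0.2, "spin": 0},
    {"x": 3, "y": -0.3, "z": 0.2, "spin": 0},
    {"x": 2.5, "y": -0.3, "z": 0.2, "spin": 0},
  ],
)

```text
time_s: 11.05
position: [0.5294, -0.0412, 0.0357]
tcp_rot: [[-0.074, 0.049, 0.996], [-0.997, 0.001, -0.075], [-0.005, -0.999, 0.049]]
force: [-6.3, -2.3, 3.7]
opening: 0.006
```

Emit:
apply_moves(
  steps=[
    {"x": 3, "y": -0.3, "z": 0.5, "spin": 0},
    {"x": 3, "y": -0.3, "z": 0.2, "spin": 0},
  ],
)

```text
time_s: 11.25
position: [0.5341, -0.0416, 0.036]
tcp_rot: [[-0.074, 0.046, 0.996], [-0.997, 0.002, -0.075], [-0.006, -0.999, 0.046]]
force: [-2.7, -2.4, -1.2]
opening: 0.008
```

Emit:
apply_moves(
  steps=[
    {"x": 3, "y": -0.3, "z": 0.2, "spin": 0},
    {"x": 3, "y": -0.3, "z": 0.2, "spin": 0},
  ],
)

```text
time_s: 11.45
position: [0.5355, -0.0415, 0.0359]
tcp_rot: [[-0.072, 0.034, 0.997], [-0.997, 0.004, -0.073], [-0.007, -0.999, 0.034]]
force: [-10.0, -3.3, 5.5]
opening: 0.007
```

Emit:
apply_moves(
  steps=[
    {"x": 4, "y": 0.2, "z": 0.3, "spin": 0},
    {"x": 4, "y": 0.2, "z": 0.3, "spin": 0},
  ],
)

```text
time_s: 11.65
position: [0.5356, -0.0406, 0.0357]
tcp_rot: [[-0.07, 0.016, 0.997], [-0.998, 0.006, -0.07], [-0.007, -1.0, 0.015]]
force: [-10.3, -4.9, 4.1]
opening: 0.005
```

Emit:
apply_moves(
  steps=[
    {"x": 5.2, "y": -0.7, "z": 0.5, "spin": 0},
    {"x": 5.2, "y": -0.7, "z": 0.5, "spin": 0},
  ],
)

```text
time_s: 11.85
position: [0.5356, -0.0405, 0.0359]
tcp_rot: [[-0.068, -0.008, 0.998], [-0.998, 0.01, -0.068], [-0.01, -1.0, -0.009]]
force: [-12.4, -3.2, 5.8]
opening: 0.001
```

Emit:
apply_moves(
  steps=[
    {"x": 5.8, "y": -0.9, "z": 0.5, "spin": 0},
    {"x": 5.8, "y": -0.9, "z": 0.5, "spin": 0},
    {"x": 5.8, "y": -0.9, "z": 0.5, "spin": 0},
  ],
)

```text
time_s: 12.15
position: [0.5354, -0.0405, 0.0363]
tcp_rot: [[-0.064, -0.048, 0.997], [-0.998, 0.017, -0.063], [-0.014, -0.999, -0.049]]
force: [-13.1, -3.2, 5.6]
opening: 0.004
```

Emit:
apply_moves(
  steps=[
    {"x": -4, "y": 0.3, "z": 0, "spin": 0},
    {"x": -10, "y": 1, "z": 0, "spin": 0},
    {"x": -12, "y": 1, "z": 0, "spin": 0},
    {"x": 0, "y": 0, "z": 0, "spin": 0},
  ],
)

```text
time_s: 12.55
position: [0.5129, -0.0386, 0.0371]
tcp_rot: [[-0.065, -0.037, 0.997], [-0.998, 0.015, -0.064], [-0.013, -0.999, -0.038]]
force: [0.4, 1.0, 0.8]
opening: 0.006
```

```bash
python3 snap.py 4
```

```text
12.55 pos [512.9 -38.6  37.1] F [0.4 1.  0.8] ang -93.7 open 0.01
12.65 pos [515.  -39.2  37.4] F [-0.2  0.3 -0.1] ang -93.7 open 0.01
```

View pics/s4.png

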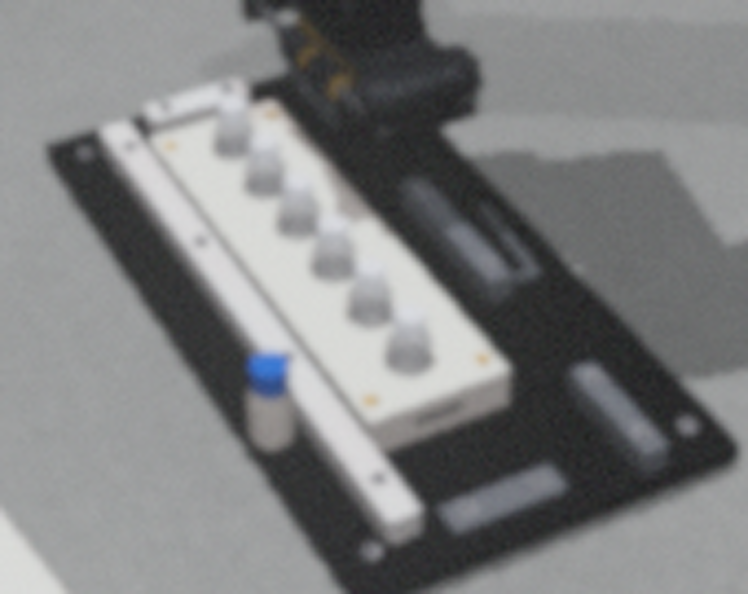

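View pics/t4.png

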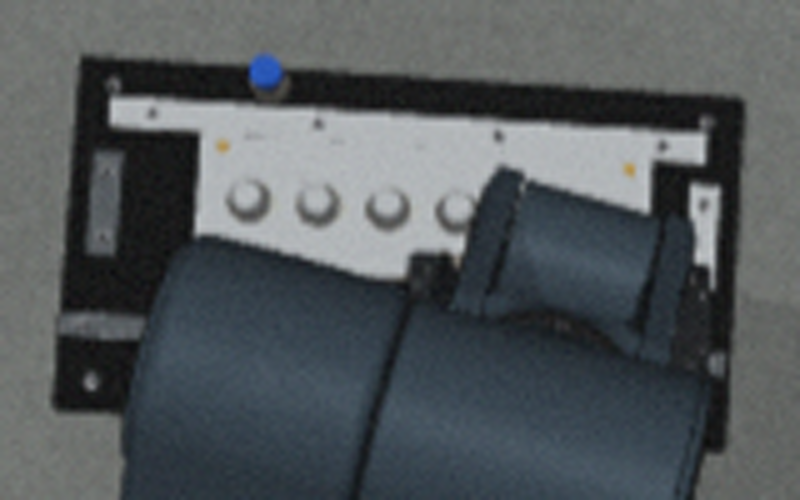

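Emit:
apply_moves(
  steps=[
    {"x": -4, "y": 0, "z": 5, "spin": 0},
    {"x": 0, "y": 0, "z": 35, "spin": 0},
    {"x": 0, "y": 0, "z": 40, "spin": 0.15},
    {"x": 0, "y": 20, "z": 25, "spin": 0.15},
    {"x": 2, "y": 25, "z": 0, "spin": 0.15},
    {"x": 2, "y": 25, "z": 0, "spin": 0.15},
    {"x": 2, "y": 25, "z": 0, "spin": 0.15},
    {"x": 2, "y": 25, "z": 0, "spin": 0.15},
    {"x": 2, "y": 25, "z": 0, "spin": 0.15},
    {"x": 2, "y": 25, "z": 0, "spin": 0.15},
    {"x": 2, "y": 25, "z": 0, "spin": 0.15},
    {"x": 0, "y": 0, "z": 0, "spin": 0.15},
  ],
)

```text
time_s: 13.85
position: [0.5313, 0.1619, 0.1526]
tcp_rot: [[0.992, 0.001, 0.126], [-0.126, -0.023, 0.992], [0.004, -1.0, -0.023]]
force: [-1.2, 0.5, 0.7]
opening: 0.003
```

Emit:
apply_moves(
  steps=[
    {"x": 0, "y": 0, "z": 0, "spin": 0.15},
    {"x": 0, "y": 0, "z": 0, "spin": 0.15},
    {"x": 0, "y": 0, "z": 0, "spin": 0.15},
    {"x": 0, "y": 0, "z": 0, "spin": 0.15},
    {"x": 0, "y": 0, "z": 0, "spin": 0.15},
    {"x": 0, "y": 0, "z": 0, "spin": 0.15},
    {"x": 0, "y": 0, "z": 0, "spin": 0.15},
    {"x": 0, "y": 0, "z": 0, "spin": 0.15},
    {"x": 0, "y": 0, "z": 0, "spin": 0.15},
    {"x": 0, "y": 0, "z": 0, "spin": 0.15},
    {"x": 0, "y": 0, "z": 0, "spin": 0},
  ],
)

```text
time_s: 14.95
position: [0.5331, 0.1647, 0.1572]
tcp_rot: [[0.199, 0.029, -0.98], [0.98, 0.006, 0.2], [0.012, -1.0, -0.028]]
force: [0.1, 0.3, 0.2]
opening: 0.004
```

Emit:
apply_moves(
  steps=[
    {"x": -4, "y": 2, "z": -30, "spin": 0.11},
    {"x": -4, "y": 1, "z": -35, "spin": 0},
    {"x": 0, "y": 0, "z": -25, "spin": 0},
    {"x": 0, "y": 0, "z": 0, "spin": 0},
    {"x": 0, "y": 0, "z": 0, "spin": 0},
  ],
)

```text
time_s: 15.45
position: [0.5284, 0.1683, 0.0683]
tcp_rot: [[0.101, 0.039, -0.994], [0.995, 0.011, 0.102], [0.014, -0.999, -0.038]]
force: [0.8, -0.4, 0.5]
opening: 0.006
```

Emit:
apply_moves(
  steps=[
    {"x": -2, "y": 0, "z": -16, "spin": 0.015},
    {"x": 0, "y": 0, "z": -12, "spin": 0},
    {"x": 0, "y": 0, "z": -4, "spin": 0},
    {"x": 4, "y": -0.3, "z": 0, "spin": 0},
    {"x": 4, "y": -0.3, "z": 0, "spin": 0},
    {"x": 4, "y": -0.3, "z": 0, "spin": 0},
    {"x": 2, "y": -0.2, "z": 0, "spin": 0},
  ],
)

```text
time_s: 16.15
position: [0.5473, 0.1679, 0.0419]
tcp_rot: [[0.091, 0.052, -0.995], [0.996, 0.013, 0.091], [0.017, -0.999, -0.051]]
force: [-0.3, -0.0, -0.7]
opening: 0.007
```

Emit:
apply_moves(
  steps=[
    {"x": 0, "y": 0, "z": -6, "spin": 0},
    {"x": 2, "y": -0.2, "z": 0, "spin": 0},
    {"x": 2, "y": -0.2, "z": 0, "spin": 0},
    {"x": 2, "y": -0.2, "z": 0, "spin": 0},
  ],
)

```text
time_s: 16.55
position: [0.5522, 0.1673, 0.0356]
tcp_rot: [[0.091, 0.049, -0.995], [0.996, 0.013, 0.092], [0.017, -0.999, -0.047]]
force: [-4.1, 1.1, 4.4]
opening: 0.003
```

Emit:
apply_moves(
  steps=[
    {"x": 2.5, "y": -0.2, "z": 0.3, "spin": 0},
    {"x": 2.5, "y": -0.2, "z": 0.3, "spin": 0},
    {"x": 2.5, "y": -0.2, "z": 0.3, "spin": 0},
  ],
)

```text
time_s: 16.85
position: [0.5523, 0.1672, 0.0357]
tcp_rot: [[0.091, 0.032, -0.995], [0.996, 0.013, 0.091], [0.015, -0.999, -0.031]]
force: [-4.5, 1.1, 2.3]
opening: 0.001
```

Emit:
apply_moves(
  steps=[
    {"x": 4, "y": -0.2, "z": 0.5, "spin": 0},
    {"x": 5.3, "y": -0.2, "z": 0.5, "spin": 0},
    {"x": 5.5, "y": -0.2, "z": 0.5, "spin": 0},
  ],
)

```text
time_s: 17.15
position: [0.5538, 0.1673, 0.036]
tcp_rot: [[0.09, 0.003, -0.996], [0.996, 0.012, 0.09], [0.012, -1.0, -0.002]]
force: [-9.2, 1.4, 7.9]
opening: 0.006
```

Emit:
apply_moves(
  steps=[
    {"x": 5.9, "y": -0.2, "z": 0.7, "spin": 0},
    {"x": 5.9, "y": -0.2, "z": 0.7, "spin": 0},
  ],
)

```text
time_s: 17.35
position: [0.5537, 0.1673, 0.0363]
tcp_rot: [[0.09, -0.023, -0.996], [0.996, 0.011, 0.09], [0.009, -1.0, 0.024]]
force: [-9.6, 1.5, 5.9]
opening: 0.007
```

Emit:
apply_moves(
  steps=[
    {"x": 5.9, "y": -0.2, "z": 0.7, "spin": 0},
    {"x": 5.9, "y": -0.2, "z": 0.7, "spin": 0},
  ],
)

```text
time_s: 17.55
position: [0.5536, 0.1672, 0.0366]
tcp_rot: [[0.089, -0.049, -0.995], [0.996, 0.01, 0.089], [0.005, -0.999, 0.05]]
force: [-10.2, 1.0, 5.3]
opening: 0.006
```

Emit:
apply_moves(
  steps=[
    {"x": 7.5, "y": -0.4, "z": 0.7, "spin": 0},
    {"x": 7.8, "y": -0.4, "z": 0.7, "spin": 0},
  ],
)

```text
time_s: 17.75
position: [0.5534, 0.1672, 0.0369]
tcp_rot: [[0.089, -0.084, -0.992], [0.996, 0.009, 0.088], [0.002, -0.996, 0.084]]
force: [-12.7, 1.8, 7.4]
opening: 0.006
```

Emit:
apply_moves(
  steps=[
    {"x": 8, "y": -0.4, "z": 0.9, "spin": 0},
    {"x": 8, "y": -0.4, "z": 0.9, "spin": 0},
  ],
)

```text
time_s: 17.95
position: [0.5532, 0.1672, 0.0374]
tcp_rot: [[0.088, -0.12, -0.989], [0.996, 0.008, 0.088], [-0.002, -0.993, 0.12]]
force: [-12.3, 2.0, 5.6]
opening: 0.005
```

Emit:
apply_moves(
  steps=[
    {"x": -4, "y": 0.3, "z": 0, "spin": 0},
    {"x": -10, "y": 1, "z": 0, "spin": 0},
    {"x": -12, "y": 1, "z": 0, "spin": 0},
    {"x": 0, "y": 0, "z": 30, "spin": 0},
    {"x": 0, "y": 0, "z": 40, "spin": 0},
    {"x": 10, "y": 20, "z": 25, "spin": 0},
    {"x": 20, "y": 20, "z": 0, "spin": 0},
    {"x": 20, "y": 16, "z": 0, "spin": 0},
    {"x": 20, "y": 0, "z": 0, "spin": 0},
    {"x": 0, "y": 0, "z": 0, "spin": 0},
    {"x": 0, "y": 0, "z": 0, "spin": 0},
  ],
)

```text
time_s: 19.05
position: [0.5955, 0.2275, 0.1369]
tcp_rot: [[0.088, -0.109, -0.99], [0.996, 0.009, 0.088], [-0.001, -0.994, 0.11]]
force: [-1.0, -0.3, 0.9]
opening: 0.002
```

```bash
python3 snap.py 5
```

```text
19.05 pos [595.5 227.5 136.9] F [-1.  -0.3  0.9] ang 84.93 open 0.0
19.15 pos [595.2 227.2 136.9] F [ 0.4 -0.8  0.6] ang 84.92 open 0.0
```

View pics/s5.png

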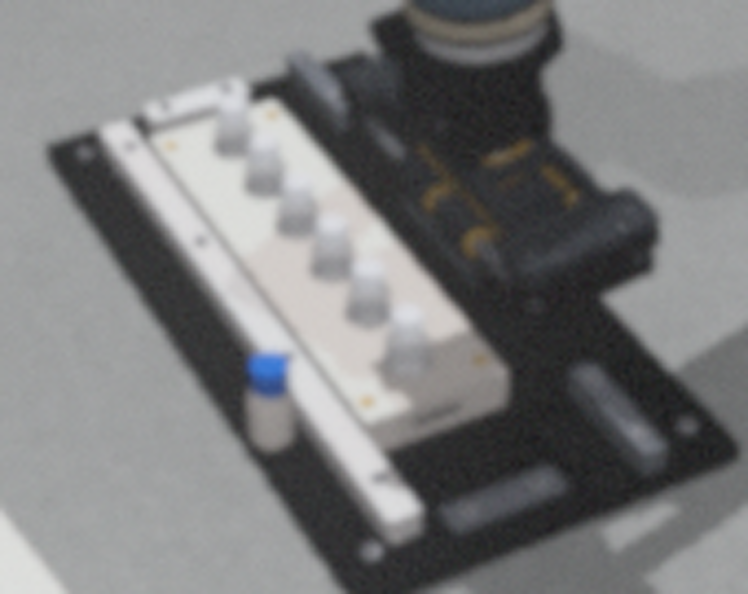

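View pics/t5.png

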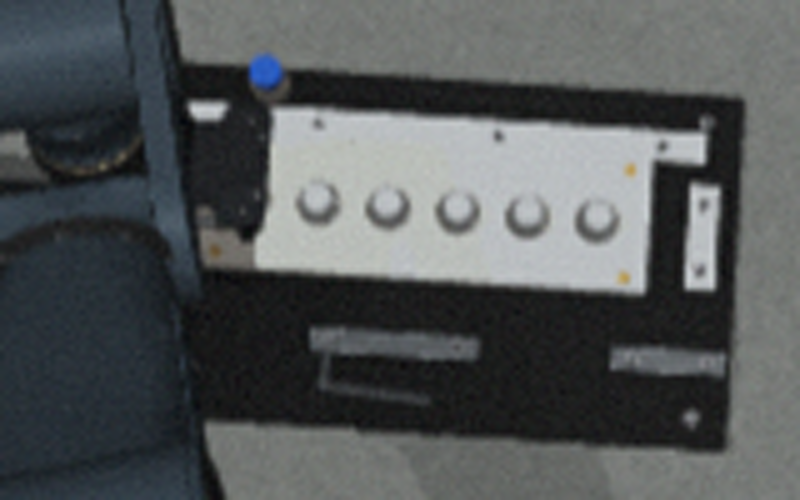

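Emit:
apply_moves(
  steps=[
    {"x": 7, "y": 0, "z": -20, "spin": 0},
    {"x": 6, "y": 0, "z": -25, "spin": 0},
    {"x": 0, "y": 0, "z": -22, "spin": 0},
    {"x": 0, "y": 0, "z": -12, "spin": 0},
    {"x": 0, "y": 0, "z": 0, "spin": 0},
    {"x": 0, "y": 0, "z": 0, "spin": 0},
  ],
)

```text
time_s: 19.75
position: [0.6032, 0.2254, 0.0565]
tcp_rot: [[0.09, -0.113, -0.989], [0.996, 0.008, 0.09], [-0.002, -0.994, 0.114]]
force: [0.5, -0.6, 0.8]
opening: 0.007
```

Emit:
apply_moves(
  steps=[
    {"x": 4, "y": 0, "z": -10, "spin": 0},
    {"x": 0, "y": 0, "z": -6, "spin": 0},
    {"x": 0, "y": 0, "z": 0, "spin": 0},
    {"x": -0.3, "y": -4, "z": 0, "spin": 0},
    {"x": -0.3, "y": -4, "z": 0, "spin": 0},
    {"x": -0.2, "y": -3, "z": 0, "spin": 0},
  ],
)

```text
time_s: 20.35
position: [0.6085, 0.2143, 0.0425]
tcp_rot: [[0.089, -0.108, -0.99], [0.996, 0.009, 0.089], [-0.001, -0.994, 0.108]]
force: [-0.6, 0.8, -0.4]
opening: 0.006
```

Emit:
apply_moves(
  steps=[
    {"x": -0.2, "y": -2.5, "z": -1, "spin": 0},
    {"x": -0.2, "y": -2.5, "z": -1, "spin": 0},
    {"x": -0.1, "y": -2.5, "z": 0, "spin": 0},
    {"x": -0.1, "y": -2.5, "z": 0, "spin": 0},
  ],
)

```text
time_s: 20.75
position: [0.6081, 0.2029, 0.041]
tcp_rot: [[0.09, -0.107, -0.99], [0.996, 0.009, 0.09], [-0.001, -0.994, 0.107]]
force: [0.2, 0.5, 0.2]
opening: 0.004
```

Emit:
apply_moves(
  steps=[
    {"x": 0, "y": -2.5, "z": 0, "spin": 0},
    {"x": 0, "y": -2.5, "z": 0, "spin": 0},
  ],
)

```text
time_s: 20.95
position: [0.608, 0.2009, 0.0411]
tcp_rot: [[0.093, -0.106, -0.99], [0.996, 0.016, 0.092], [0.006, -0.994, 0.107]]
force: [-0.3, 5.4, 0.0]
opening: 0.004
```

Emit:
apply_moves(
  steps=[
    {"x": 0, "y": -2.5, "z": 0, "spin": 0},
    {"x": 0, "y": -2.5, "z": 0, "spin": 0},
  ],
)

```text
time_s: 21.15
position: [0.6079, 0.1996, 0.0412]
tcp_rot: [[0.095, -0.106, -0.99], [0.995, 0.022, 0.093], [0.012, -0.994, 0.107]]
force: [0.3, 5.8, -0.9]
opening: 0.008
```

Emit:
apply_moves(
  steps=[
    {"x": 0.1, "y": -3, "z": 0, "spin": 0},
    {"x": 0.1, "y": -3, "z": 0, "spin": 0},
    {"x": 0.1, "y": -3, "z": 0, "spin": 0},
  ],
)

```text
time_s: 21.45
position: [0.6077, 0.1965, 0.0413]
tcp_rot: [[0.097, -0.105, -0.99], [0.995, 0.032, 0.094], [0.022, -0.994, 0.108]]
force: [0.5, 5.7, -0.5]
opening: 0.005
```

Emit:
apply_moves(
  steps=[
    {"x": 0.1, "y": -4.5, "z": 0, "spin": 0},
    {"x": 0.1, "y": -4.5, "z": 0, "spin": 0},
    {"x": 0.1, "y": -4.5, "z": 0, "spin": 0},
  ],
)

```text
time_s: 21.75
position: [0.607, 0.1892, 0.0413]
tcp_rot: [[0.099, -0.105, -0.989], [0.995, 0.043, 0.095], [0.032, -0.994, 0.109]]
force: [-0.3, 5.8, -0.2]
opening: 0.01
```

Emit:
apply_moves(
  steps=[
    {"x": 0.1, "y": -4.5, "z": 0, "spin": 0},
    {"x": 0.1, "y": -4.5, "z": 0, "spin": 0},
    {"x": 0.1, "y": -4.5, "z": 0, "spin": 0},
  ],
)

```text
time_s: 22.05
position: [0.6064, 0.1814, 0.0414]
tcp_rot: [[0.101, -0.106, -0.989], [0.994, 0.053, 0.096], [0.042, -0.993, 0.11]]
force: [-0.3, 5.6, -0.5]
opening: 0.005
```

Emit:
apply_moves(
  steps=[
    {"x": 0, "y": -4, "z": 0, "spin": 0},
    {"x": 0, "y": -4, "z": 0, "spin": 0},
  ],
)

```text
time_s: 22.25
position: [0.606, 0.177, 0.0415]
tcp_rot: [[0.103, -0.105, -0.989], [0.994, 0.059, 0.097], [0.048, -0.993, 0.111]]
force: [-0.1, 5.5, -0.2]
opening: 0.005
```

Emit:
apply_moves(
  steps=[
    {"x": 0, "y": -3.5, "z": 0, "spin": 0},
    {"x": 0, "y": -3.5, "z": 0, "spin": 0},
  ],
)

```text
time_s: 22.45
position: [0.606, 0.1768, 0.0416]
tcp_rot: [[0.107, -0.104, -0.989], [0.992, 0.071, 0.1], [0.06, -0.992, 0.111]]
force: [1.7, 10.9, -1.9]
opening: 0.005
```

Emit:
apply_moves(
  steps=[
    {"x": 0, "y": -3.5, "z": 0, "spin": 0},
    {"x": 0, "y": -3.5, "z": 0, "spin": 0},
  ],
)

```text
time_s: 22.65
position: [0.6061, 0.1768, 0.0417]
tcp_rot: [[0.111, -0.102, -0.989], [0.991, 0.083, 0.102], [0.072, -0.991, 0.111]]
force: [0.3, 10.1, -1.2]
opening: 0.004
```

Emit:
apply_moves(
  steps=[
    {"x": 0, "y": -4.6, "z": 0, "spin": 0},
    {"x": 0, "y": -4.6, "z": 0, "spin": 0},
  ],
)

```text
time_s: 22.85
position: [0.6061, 0.1768, 0.0419]
tcp_rot: [[0.115, -0.1, -0.988], [0.989, 0.099, 0.106], [0.087, -0.99, 0.111]]
force: [-0.1, 13.3, -1.5]
opening: 0.003
```

Emit:
apply_moves(
  steps=[
    {"x": 0, "y": -4.8, "z": 0, "spin": 0},
    {"x": 0, "y": -4.8, "z": 0, "spin": 0},
  ],
)

```text
time_s: 23.05
position: [0.6062, 0.1768, 0.042]
tcp_rot: [[0.12, -0.098, -0.988], [0.987, 0.115, 0.109], [0.103, -0.989, 0.111]]
force: [0.9, 13.0, -2.5]
opening: 0.004
```

Emit:
apply_moves(
  steps=[
    {"x": 0, "y": -5.2, "z": 0, "spin": 0},
    {"x": 0, "y": -5.2, "z": 0, "spin": 0},
    {"x": 0, "y": -5.2, "z": 0, "spin": 0},
  ],
)

```text
time_s: 23.35
position: [0.6062, 0.1769, 0.0423]
tcp_rot: [[0.127, -0.095, -0.987], [0.984, 0.14, 0.113], [0.128, -0.986, 0.111]]
force: [1.7, 16.0, -2.5]
opening: 0.003
```

Emit:
apply_moves(
  steps=[
    {"x": 0.2, "y": 4, "z": 0, "spin": 0},
    {"x": 1, "y": 10, "z": 0, "spin": 0},
    {"x": 1, "y": 12, "z": 0, "spin": 0},
    {"x": 0, "y": 0, "z": 30, "spin": 0},
    {"x": -10, "y": 10, "z": 40, "spin": 0},
    {"x": -30, "y": 20, "z": 35, "spin": 0},
    {"x": -40, "y": 20, "z": 0, "spin": 0},
    {"x": -40, "y": 20, "z": 0, "spin": 0},
    {"x": -40, "y": 20, "z": 0, "spin": 0},
    {"x": 0, "y": 0, "z": 0, "spin": 0},
  ],
)

```text
time_s: 24.35
position: [0.4449, 0.2989, 0.1512]
tcp_rot: [[0.127, -0.091, -0.988], [0.984, 0.139, 0.114], [0.127, -0.986, 0.107]]
force: [0.2, 0.4, -0.3]
opening: 0.005
```

```bash
python3 snap.py 6
```

```text
24.35 pos [444.9 298.9 151.2] F [ 0.2  0.4 -0.3] ang 82.66 open 0.01
24.45 pos [451.5 298.2 151.6] F [0.8 0.1 0.3] ang 82.57 open 0.0
```

View pics/s6.png

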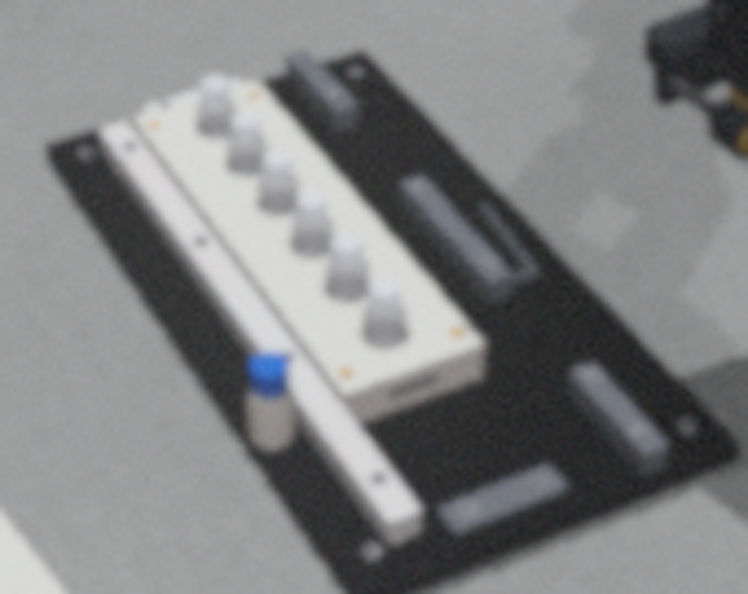

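View pics/t6.png

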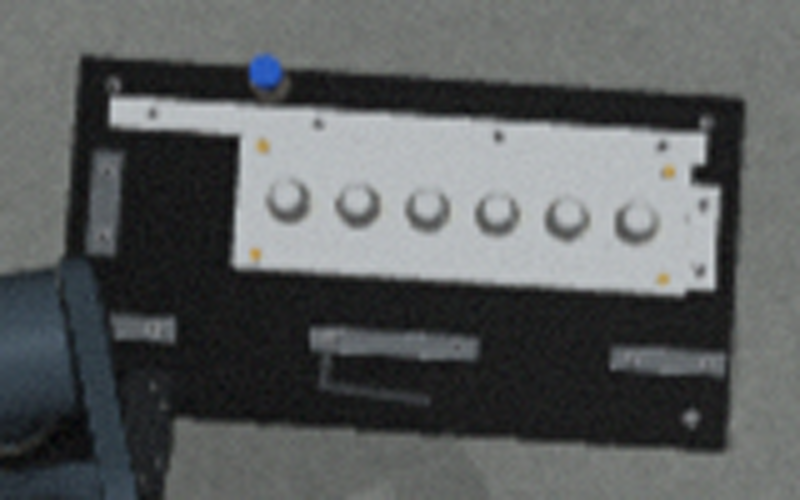

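Emit:
apply_moves(
  steps=[
    {"x": 3, "y": -20, "z": 0, "spin": -0.15},
    {"x": 3, "y": -20, "z": 0, "spin": -0.15},
    {"x": 3, "y": -20, "z": 0, "spin": -0.15},
    {"x": 3, "y": -20, "z": 0, "spin": -0.15},
    {"x": 3, "y": -20, "z": 0, "spin": -0.15},
    {"x": 3, "y": -20, "z": 0, "spin": -0.15},
    {"x": 3, "y": -20, "z": 0, "spin": -0.15},
    {"x": 3, "y": -20, "z": 0, "spin": -0.15},
    {"x": 3, "y": -20, "z": 0, "spin": -0.15},
    {"x": 3, "y": -20, "z": 0, "spin": -0.15},
    {"x": 3, "y": -20, "z": 0, "spin": -0.15},
    {"x": 3, "y": -20, "z": 0, "spin": -0.15},
  ],
)

```text
time_s: 25.65
position: [0.5142, 0.0406, 0.1537]
tcp_rot: [[0.924, 0.168, 0.344], [-0.352, 0.026, 0.935], [0.148, -0.985, 0.083]]
force: [0.2, 0.5, -0.1]
opening: 0.004
```

Emit:
apply_moves(
  steps=[
    {"x": 3, "y": -10, "z": 0, "spin": -0.15},
    {"x": 3, "y": -10, "z": 0, "spin": -0.15},
    {"x": 3, "y": -10, "z": 0, "spin": -0.15},
    {"x": 0, "y": 0, "z": 0, "spin": -0.15},
    {"x": 0, "y": 0, "z": 0, "spin": -0.15},
    {"x": 0, "y": 0, "z": 0, "spin": -0.15},
    {"x": 0, "y": 0, "z": 0, "spin": -0.15},
    {"x": 0, "y": 0, "z": 0, "spin": -0.15},
    {"x": 0, "y": 0, "z": 0, "spin": 0},
  ],
)

```text
time_s: 26.55
position: [0.5413, -0.0071, 0.1552]
tcp_rot: [[0.004, 0.096, 0.995], [-0.987, -0.16, 0.019], [0.162, -0.982, 0.094]]
force: [-0.3, -0.5, -0.3]
opening: 0.005
```

Emit:
apply_moves(
  steps=[
    {"x": -16, "y": -4, "z": -10, "spin": -0.09},
    {"x": -16, "y": -4, "z": -20, "spin": 0},
    {"x": 0, "y": 0, "z": -20, "spin": 0},
    {"x": 0, "y": 0, "z": 0, "spin": 0},
    {"x": 0, "y": 0, "z": 0, "spin": 0},
  ],
)

```text
time_s: 27.05
position: [0.515, -0.0196, 0.1052]
tcp_rot: [[-0.079, 0.091, 0.993], [-0.983, -0.17, -0.063], [0.163, -0.981, 0.103]]
force: [0.5, 0.5, 0.8]
opening: 0.006
```

Emit:
apply_moves(
  steps=[
    {"x": -2, "y": 0, "z": -22, "spin": 0},
    {"x": 0, "y": 0, "z": -22, "spin": 0},
    {"x": 0, "y": 0, "z": -14, "spin": 0},
    {"x": 0, "y": 0, "z": -3, "spin": 0},
    {"x": 0, "y": 0, "z": 0, "spin": 0},
  ],
)

```text
time_s: 27.55
position: [0.521, -0.0221, 0.0476]
tcp_rot: [[-0.077, 0.105, 0.991], [-0.983, -0.173, -0.058], [0.165, -0.979, 0.117]]
force: [-0.5, 0.3, 0.3]
opening: 0.008
```

Emit:
apply_moves(
  steps=[
    {"x": 0, "y": 0, "z": -7, "spin": 0},
    {"x": 0, "y": 0, "z": -3, "spin": 0},
    {"x": 3, "y": -0.3, "z": 0, "spin": 0},
    {"x": 3, "y": -0.3, "z": 0, "spin": 0},
    {"x": 2, "y": -0.2, "z": 0, "spin": 0},
  ],
)

```text
time_s: 28.05
position: [0.5321, -0.0234, 0.0399]
tcp_rot: [[-0.076, 0.112, 0.991], [-0.983, -0.174, -0.056], [0.166, -0.978, 0.123]]
force: [-0.0, -0.1, 0.3]
opening: 0.002
```

Emit:
apply_moves(
  steps=[
    {"x": 2, "y": -0.2, "z": -2, "spin": 0},
    {"x": 2, "y": -0.2, "z": -1, "spin": 0},
    {"x": 2, "y": -0.2, "z": 0, "spin": 0},
  ],
)

```text
time_s: 28.35
position: [0.5367, -0.0239, 0.0369]
tcp_rot: [[-0.076, 0.107, 0.991], [-0.983, -0.174, -0.057], [0.167, -0.979, 0.119]]
force: [-4.9, 1.1, 4.6]
opening: 0.001
```

Emit:
apply_moves(
  steps=[
    {"x": 3, "y": -0.3, "z": 0.3, "spin": 0},
    {"x": 3, "y": -0.3, "z": 0.3, "spin": 0},
  ],
)

```text
time_s: 28.55
position: [0.5368, -0.0239, 0.0366]
tcp_rot: [[-0.076, 0.094, 0.993], [-0.983, -0.174, -0.059], [0.167, -0.98, 0.106]]
force: [-5.2, 0.8, 5.0]
opening: 0.004
```

Emit:
apply_moves(
  steps=[
    {"x": 4.2, "y": -0.6, "z": 0.4, "spin": 0},
    {"x": 4.2, "y": -0.6, "z": 0.4, "spin": 0},
  ],
)

```text
time_s: 28.75
position: [0.5369, -0.024, 0.0363]
tcp_rot: [[-0.075, 0.077, 0.994], [-0.983, -0.173, -0.061], [0.168, -0.982, 0.088]]
force: [-6.9, 1.3, 6.3]
opening: 0.001
```

Contact where a flush face should be, and no give so far. I'll build it up to a steady push.

Emit:
apply_moves(
  steps=[
    {"x": 6, "y": -0.8, "z": 1.2, "spin": 0},
    {"x": 6, "y": -0.8, "z": 1.2, "spin": 0},
  ],
)

```text
time_s: 28.95
position: [0.5371, -0.024, 0.0367]
tcp_rot: [[-0.074, 0.051, 0.996], [-0.983, -0.172, -0.064], [0.168, -0.984, 0.063]]
force: [-8.8, 2.0, 3.6]
opening: 0.005
```

Emit:
apply_moves(
  steps=[
    {"x": 7, "y": -0.8, "z": 1, "spin": 0},
    {"x": 7, "y": -0.8, "z": 1, "spin": 0},
  ],
)

```text
time_s: 29.15
position: [0.5372, -0.024, 0.0369]
tcp_rot: [[-0.073, 0.02, 0.997], [-0.983, -0.17, -0.068], [0.168, -0.985, 0.032]]
force: [-10.9, 1.8, 8.4]
opening: 0.006
```

Emit:
apply_moves(
  steps=[
    {"x": 8, "y": -0.6, "z": 1.3, "spin": 0},
    {"x": 8, "y": -0.6, "z": 1.3, "spin": 0},
  ],
)

```text
time_s: 29.35
position: [0.5373, -0.0239, 0.0374]
tcp_rot: [[-0.071, -0.015, 0.997], [-0.983, -0.169, -0.072], [0.17, -0.985, -0.003]]
force: [-10.3, 0.5, 4.0]
opening: 0.004
```

Emit:
apply_moves(
  steps=[
    {"x": 8.4, "y": -0.6, "z": 1.3, "spin": 0},
    {"x": 8.4, "y": -0.6, "z": 1.3, "spin": 0},
  ],
)

```text
time_s: 29.55
position: [0.5372, -0.0239, 0.0378]
tcp_rot: [[-0.068, -0.053, 0.996], [-0.983, -0.167, -0.076], [0.171, -0.984, -0.041]]
force: [-12.1, 0.8, 4.1]
opening: 0.007
```

Emit:
apply_moves(
  steps=[
    {"x": 9, "y": -0.6, "z": 1, "spin": 0},
    {"x": 9, "y": -0.6, "z": 1, "spin": 0},
    {"x": 9, "y": -0.6, "z": 1, "spin": 0},
  ],
)

```text
time_s: 29.85
position: [0.537, -0.0238, 0.0385]
tcp_rot: [[-0.063, -0.115, 0.991], [-0.983, -0.165, -0.082], [0.173, -0.98, -0.102]]
force: [-13.0, -0.9, 5.8]
opening: 0.005
```

Emit:
apply_moves(
  steps=[
    {"x": -4, "y": 0.3, "z": 0, "spin": 0},
    {"x": -10, "y": 1, "z": 0, "spin": 0},
    {"x": -8, "y": 1, "z": 0, "spin": 0},
    {"x": 0, "y": 0, "z": 30, "spin": 0},
    {"x": -5, "y": 0, "z": 40, "spin": 0},
    {"x": -20, "y": 0, "z": 40, "spin": 0},
    {"x": -40, "y": 0, "z": 40, "spin": 0},
    {"x": -30, "y": 30, "z": 30, "spin": 0},
    {"x": 0, "y": 40, "z": 0, "spin": 0},
    {"x": 0, "y": 45, "z": 0, "spin": 0},
    {"x": 0, "y": 45, "z": 0, "spin": 0},
    {"x": 0, "y": 0, "z": 0, "spin": 0},
  ],
)

```text
time_s: 31.05
position: [0.423, 0.1418, 0.2203]
tcp_rot: [[-0.07, -0.091, 0.993], [-0.983, -0.162, -0.084], [0.169, -0.983, -0.078]]
force: [0.2, -1.0, -0.0]
opening: 0.003
```

Emit:
apply_moves(
  steps=[
    {"x": -20, "y": 45, "z": 0, "spin": 0},
    {"x": -20, "y": 45, "z": 0, "spin": 0},
    {"x": -20, "y": 45, "z": 0, "spin": 0},
    {"x": -20, "y": 45, "z": 0, "spin": 0},
    {"x": 0, "y": 0, "z": 0, "spin": 0},
    {"x": 0, "y": 0, "z": 0, "spin": 0},
  ],
)

```text
time_s: 31.65
position: [0.3447, 0.3226, 0.2206]
tcp_rot: [[-0.072, -0.079, 0.994], [-0.983, -0.161, -0.084], [0.166, -0.984, -0.066]]
force: [-1.3, -0.2, -0.7]
opening: 0.007
```

```bash
python3 snap.py 7
python3 - <<'E'
import numpy as np,cv2
from h import *
# sub-pixel carrier dots & edges: compare orientation of carrier front edge with rail far edge
a=np.load("pics/t7.npy").astype(float).mean(2);p=imaging.camera_params("top")
def edge(cols,r0,r1,sign):
    o=[]
    for c in cols:
        g=np.diff(a[r0(c):r1(c),c])*sign;i=g.argmax();i0=min(max(i,1),len(g)-2)
        y=g[i0-1:i0+2];d=(y[0]-y[2])/(2*(y[0]-2*y[1]+y[2]+1e-9));o.append((c,r0(c)+i0+.5+np.clip(d,-1,1)))
    return np.array(o)
cols=range(232,312)
sl=lambda c:(c-202)*36/600
fr=edge(cols,lambda c:int(198+sl(c)),lambda c:int(210+sl(c)),-1)
rr=edge(cols,lambda c:int(163+sl(c)),lambda c:int(174+sl(c)),1)
for n,e,h in(("carrier front",fr,.046),("rail rear",rr,.038)):
    P=back(p,e,h)[:,:2]*1000
    k=np.polyfit(P[:,1],P[:,0],1);r=P[:,0]-np.polyval(k,P[:,1]);m=abs(r)<2;k=np.polyfit(P[m,1],P[m,0],1)
    print(n,np.degrees(np.arctan(k[0])),np.polyval(k,50),m.mean(),r[m].std())
E
```

```text
31.65 pos [344.7 322.6 220.6] F [-1.3 -0.2 -0.7] ang -94.21 open 0.01
31.75 pos [345.1 321.7 220.6] F [-0.5  0.2 -0.3] ang -94.37 open 0.01
carrier front 4.9660602943269785 555.8839753809731 1.0 0.3963389560233105
rail rear 4.856735915844033 667.5187914877346 1.0 0.5489416001259476
```

View pics/s7.png

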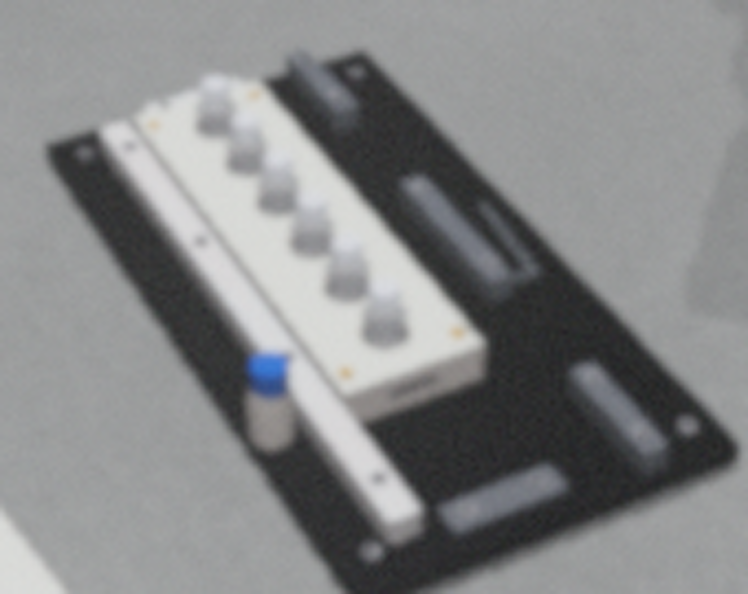

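View pics/t7.png

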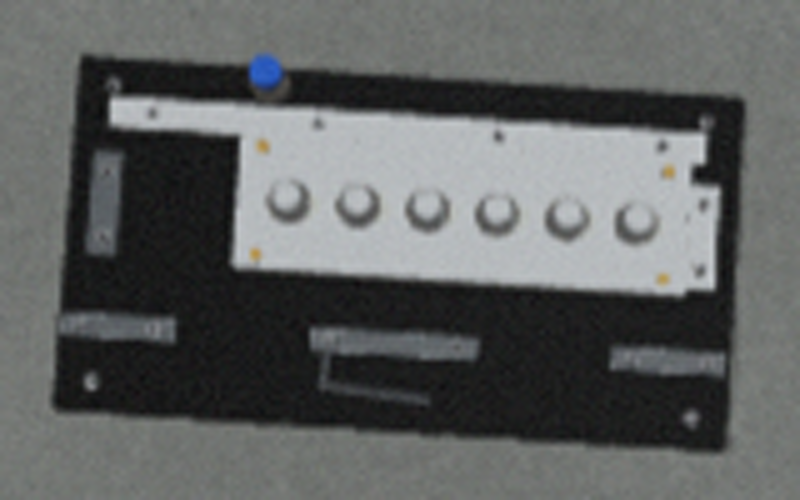

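```bash
python3 -c "
from rig import job
print(job.hand_in())"
```

```text
the job is handed in; nothing more can be done
None
```

The carrier is flush along the rear rail, with its end against the aluminium end stop on the -y side. I let go of it and handed the job in at about 32 s.

**What I did**
- **Rail:** I pushed the carrier in through both finger gaps. At the -y end I held about 12–13 N. At the +y end the first push reached only about 11 N before the tool began to slip upwards. After the -y push I went back to the +y end, where the carrier moved another 1.5 mm, and I held 12–13 N.
- **Stop:** I slid it about 25 mm along the rail until it met the stop, then held 13 N, rising to 16 N at the end.
- **Last press:** I pushed once more on the front through the -y gap, rising to about 12–13 N for the last half second. It met the carrier where a flush face should be and did not give noticeably.

**Last checks**
- **Alignment:** in the top picture, the carrier's front edge and the rail's rear edge agree in angle to 0.1°. The depth across both measured about 111 mm against 110 mm nominal, which is within the camera error.
- **Scene:** all six bottles are standing, the blue-capped bottle and hex key look unmoved, and the arm is clear. I did not re-check the things on the bench.

**Limits of these checks**
- **Forces:** they are wrist readings taken at the end of each move, so some of each push went into the carrier's own friction, about 5.5 N while sliding. No reading passed 16 N of push, but I did not see any peaks within a move.
- **Tool tilt:** the tool leaned by up to about 10° while pressing. On the rail pushes it also bore down, up to about 9 N by the wrist reading.
- **Stop:** I did not press it again after the last push on the rail. The picture shows no gap there.

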